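# Queue the ring clamps for setting

## Task

Move the four ring clamps from the grey cups into the wooden rack, one to a pocket, in the order of their queue: the clamp that stands farthest to the robot's left in the grey row goes into the pocket next to the red block, the next one along into the second pocket from the red block, and so on to the last. Never tip a clamp over: they must end up standing upright on the pocket floors, all let go.

Things in the scene. Friction and masses are not known exactly. Their poses are not given: they have to be found in the camera images.
- mid_blue (a point): Ring clamp with blue jaws: an upright round wooden stick, 29 mm in diameter and 92 mm tall, its top 18 mm blue, a thin brass band round its middle, with a small gold ring sticking up out of the jaws to 102 mm in all; about 60 to 110 g, standing loose in its grey cup. The point lies on its axis, 50 mm above its foot; z runs up along the stick. Being round it can be gripped from any side, best about 60 mm above its foot (over the walls, below the ring).
- mid_green (a point): Ring clamp with green jaws: an upright round wooden stick, 29 mm in diameter and 92 mm tall, its top 18 mm green, a thin brass band round its middle, with a small gold ring sticking up out of the jaws to 102 mm in all; about 60 to 110 g, standing loose in its grey cup. The point lies on its axis, 50 mm above its foot; z runs up along the stick. Being round it can be gripped from any side, best about 60 mm above its foot (over the walls, below the ring).
- mid_yellow (a point): Ring clamp with yellow jaws: an upright round wooden stick, 29 mm in diameter and 92 mm tall, its top 18 mm yellow, a thin brass band round its middle, with a small gold ring sticking up out of the jaws to 102 mm in all; about 60 to 110 g, standing loose in its grey cup. The point lies on its axis, 50 mm above its foot; z runs up along the stick. Being round it can be gripped from any side, best about 60 mm above its foot (over the walls, below the ring).
- mid_white (a point): Ring clamp with white jaws: an upright round wooden stick, 29 mm in diameter and 92 mm tall, its top 18 mm white, a thin brass band round its middle, with a small gold ring sticking up out of the jaws to 102 mm in all; about 60 to 110 g, standing loose in its grey cup. The point lies on its axis, 50 mm above its foot; z runs up along the stick. Being round it can be gripped from any side, best about 60 mm above its foot (over the walls, below the ring).
- cup_blue: The fixed grey cup, one of four alike in the grey row on the blue tray, in which the clamp with blue jaws stands at the start: a 62 x 62 mm block 34 mm high with a 46 mm square pocket 28 mm deep (floor 6 mm above the origin). Origin: centre of its underside (8 mm above the bench). Its y axis runs along the row (neighbours 66 mm apart), roughly to the robot's left; x across the row.
- cup_green: The fixed grey cup, one of four alike in the grey row on the blue tray, in which the clamp with green jaws stands at the start: a 62 x 62 mm block 34 mm high with a 46 mm square pocket 28 mm deep (floor 6 mm above the origin). Origin: centre of its underside (8 mm above the bench). Its y axis runs along the row (neighbours 66 mm apart), roughly to the robot's left; x across the row.
- cup_yellow: The fixed grey cup, one of four alike in the grey row on the blue tray, in which the clamp with yellow jaws stands at the start: a 62 x 62 mm block 34 mm high with a 46 mm square pocket 28 mm deep (floor 6 mm above the origin). Origin: centre of its underside (8 mm above the bench). Its y axis runs along the row (neighbours 66 mm apart), roughly to the robot's left; x across the row.
- cup_white: The fixed grey cup, one of four alike in the grey row on the blue tray, in which the clamp with white jaws stands at the start: a 62 x 62 mm block 34 mm high with a 46 mm square pocket 28 mm deep (floor 6 mm above the origin). Origin: centre of its underside (8 mm above the bench). Its y axis runs along the row (neighbours 66 mm apart), roughly to the robot's left; x across the row.
- rack: The fixed wooden rack to be filled, empty at the start: a block 62 mm deep (x), 264 mm long (y), 34 mm high, with four 46 mm square pockets in a row, 28 mm deep. Origin: centre of its underside, on the bench. Pocket centres at y = +99, +33, -33 and -99 mm, x = 0; pocket floors 6 mm above the origin. Its y axis points roughly to the robot's left (within 0.15 rad).
- marker: The fixed red block, 50 x 28 x 34 mm high, against one end of the wooden rack, 149 mm along the rack's y axis from its centre, on either side: it marks the head of the queue (a dark wooden block of the same shape marks the tail). Origin: centre of its underside.
Things that resemble listed ones, but are neither listed nor needed, are in the scene too. Leave any green look-alike of the marker alone.

How it is judged (in metres and radians):
At the end, for the whole second after the job is handed in: Each clamp stands in its pocket of the wooden rack (14 mm in x and y, 6 mm in height, upright within 0.12 rad), at rest and let go; counted from the red block they stand in the order in which they stood in the grey row from the robot's left to its right (x of mid_blue in the frame of rack between -0.014 and 0.014 m and z of mid_blue in the frame of rack between 0.05 and 0.062 m and angle between each of mid_blue, mid_green, mid_yellow, mid_white's own z axis and vertical below 0.12 rad and linear speed of each of clamp_blue, clamp_green, clamp_yellow, clamp_white below 0.02 m/s and ((y of cup_blue in the frame of rack above 0.066 m and horizontal distance between mid_blue and marker between 0.036 and 0.064 m) or (y of cup_blue in the frame of rack between 0 and 0.066 m and horizontal distance between mid_blue and marker between 0.102 and 0.13 m) or (y of cup_blue in the frame of rack between -0.066 and 0 m and horizontal distance between mid_blue and marker between 0.168 and 0.196 m) or (y of cup_blue in the frame of rack below -0.066 m and horizontal distance between mid_blue and marker between 0.234 and 0.262 m)) and x of mid_green in the frame of rack between -0.014 and 0.014 m and z of mid_green in the frame of rack between 0.05 and 0.062 m and ((y of cup_green in the frame of rack above 0.066 m and horizontal distance between mid_green and marker between 0.036 and 0.064 m) or (y of cup_green in the frame of rack between 0 and 0.066 m and horizontal distance between mid_green and marker between 0.102 and 0.13 m) or (y of cup_green in the frame of rack between -0.066 and 0 m and horizontal distance between mid_green and marker between 0.168 and 0.196 m) or (y of cup_green in the frame of rack below -0.066 m and horizontal distance between mid_green and marker between 0.234 and 0.262 m)) and x of mid_yellow in the frame of rack between -0.014 and 0.014 m and z of mid_yellow in the frame of rack between 0.05 and 0.062 m and ((y of cup_yellow in the frame of rack above 0.066 m and horizontal distance between mid_yellow and marker between 0.036 and 0.064 m) or (y of cup_yellow in the frame of rack between 0 and 0.066 m and horizontal distance between mid_yellow and marker between 0.102 and 0.13 m) or (y of cup_yellow in the frame of rack between -0.066 and 0 m and horizontal distance between mid_yellow and marker between 0.168 and 0.196 m) or (y of cup_yellow in the frame of rack below -0.066 m and horizontal distance between mid_yellow and marker between 0.234 and 0.262 m)) and x of mid_white in the frame of rack between -0.014 and 0.014 m and z of mid_white in the frame of rack between 0.05 and 0.062 m and ((y of cup_white in the frame of rack above 0.066 m and horizontal distance between mid_white and marker between 0.036 and 0.064 m) or (y of cup_white in the frame of rack between 0 and 0.066 m and horizontal distance between mid_white and marker between 0.102 and 0.13 m) or (y of cup_white in the frame of rack between -0.066 and 0 m and horizontal distance between mid_white and marker between 0.168 and 0.196 m) or (y of cup_white in the frame of rack below -0.066 m and horizontal distance between mid_white and marker between 0.234 and 0.262 m))); the robot touches nothing.
It fails at once if the clamp with blue jaws is tipped over (more than 0.8 rad) (angle between mid_blue's own z axis and vertical above 0.8 rad).
It fails at once if the clamp with green jaws is tipped over (more than 0.8 rad) (angle between mid_green's own z axis and vertical above 0.8 rad).
It fails at once if the clamp with yellow jaws is tipped over (more than 0.8 rad) (angle between mid_yellow's own z axis and vertical above 0.8 rad).
It fails at once if the clamp with white jaws is tipped over (more than 0.8 rad) (angle between mid_white's own z axis and vertical above 0.8 rad).
It also fails if it takes over 101 s, if anything falls off the work surface, if the arm or the gripper's body presses on something with over 40 N, if the wrist force passes 120 N, or if a joint passes its speed limit or range.

## Robot

A 6-joint arm with a two-finger parallel gripper is mounted at the origin on the work surface. World frame = base frame: x ahead of the robot, y to its left, z up, the work surface at z = 0. Lengths are in mm, angles in rad, forces in N, time in s.
With the tool pointing down it reaches from about 250 to 725 mm from the base axis. Payload 9.7 kg.
Tool frame: the origin (TCP) lies at the very end of the fingers, on their centre line; the grasp point (between the pads) lies 19 mm behind it; z points along the fingers, y is the line along which they close (so a half turn about z gives the same grasp; the last joint's range is limited). The gripper opens to 85 mm and grips with 20 to 120 N. Pads are 22 mm wide; open, the fingers measure 114 mm over their backs; the gripper's body (76 mm by 85 mm) begins 54 mm behind the grasp point. The pads swing forward as they close: fully open they stand 13 mm farther back than shut.
Start: joints at [1.268, 0.087, 0.176, 1.66, 0, 1.571], TCP at [164.004, 524.976, 208.784] pointing down, gripper open.
Joint ranges: [-3.13, 3.13], [-0.85, 1.81], [-1.15, 1.24], [-2.2, 2.28], [-1.44, 1.52], [-3.14, 3.14]. Speed limits (rad/s): [2.22, 2.22, 2.57, 3.14, 3.14, 3.14].

## Interface

Orientations are given as a unit quaternion [w, x, y, z].
In Python, from rig import ctrl gives the robot as it stands. Calls block until the motion is done:
- ctrl.reach(position, orientation): joint-space move of the TCP to a pose.
- ctrl.move_straight(position, frame=None, rate=150, max_force=None): straight line of the TCP; frame=None keeps the orientation; rate is the mean speed in mm/s. With max_force (N) it stops when the force on the tool has changed by that much, and returns True; else False.
- ctrl.goto_joints(angles): joint-space move.
- ctrl.gripper_to(opening): finger opening in mm; the grip force is fixed at half the most; returns when the fingers have stopped.
- ctrl.pause(seconds).
- ctrl.solve_ik(position, orientation): joint angles nearest the present ones, or None.
- ctrl.read_state(): the state.
- ctrl.get_image(name): name is "scene" or "top"; returns a dict with "color" (384x512x3 uint8, red, green, blue), "mtx" (3x3 intrinsics, pixels), "distortion" ([k1, k2, p1, p2, k3] as OpenCV has them; the pictures are not rectified), "eye" and "attitude" of the camera in the world. Camera axes: x right, y down, z forward; pixel columns grow to the right and rows downward; lengths in mm; the calibration is good to about 2 mm. A picture is of the moment at which its call begins. There is no depth.
A pose or a line that the arm cannot do raises ctrl.PlanningError and nothing moves.
- ctrl.close_job(): hands the job in; it is judged then, once.
Trained networks look in the newest picture that a camera, given by its name, has taken for a name from the list of things; names that differ only in an ending like _2 or _b are one class to them, and where a whole thing is asked for, a point or a joint stands for the part that bears it (a point fixed in the world has none). Each returns a list of dicts, best first, with "conf" (0 to 1); they miss things now and then, are a little off and sometimes report something else, mostly with a low value. They report only what shows in the picture. A call takes as long as a camera call. They do not tell look-alikes from the thing itself.
- ctrl.boxes_of(target, camera): "position" ([x, y, z] in mm, in the coordinates of the camera as it stood for that picture, good to about 4 mm: the middle of the surface that is visible of it).
- ctrl.trace(target, camera): "pixels" (384x512 bool, what is visible of it).
The state is a dict: "time": time; "joint_pos": joint angles; "qd": joint speeds; "tau": joint torques, N m; "tool_pos": TCP position; "ee_rot": TCP orientation; "force": force on the tool from outside, world axes, zero at the start; "torque": the same for the moment, N m; "opening": finger opening in mm; "grip_force": force on a finger pad.
Only numpy, scipy, OpenCV 4.12 (cv2) and the standard library are available. Lean on these libraries where they do the work, as an engineer would, in place of code of your own. Each camera call takes 0.05 s, during which the arm holds its last target. There are 200 camera calls.

## Working session

There is one attempt and no reset: what is moved stays moved. The work goes in short steps, each a Python script; the robot and the scene stay as the last script left them, time stands still between calls to the robot, and variables do not carry over. Pictures are saved under pics/ and viewed, at most 14 in all, crops included, and the job is handed in when it is done.

```bash
mkdir -p pics; cat > h.py <<'E'
import numpy as np, cv2
from scipy.spatial.transform import Rotation as R
from rig import ctrl
def rot(q): return R.from_quat(np.r_[q[1:],q[0]]).as_matrix()
def save(n,f):
    im=ctrl.get_image(n); cv2.imwrite('pics/'+f,im['color'][:,:,::-1]); return im
def pose(im):
    a=np.array(im['attitude'],float); 
    return np.array(im['eye'],float), (a if a.shape==(3,3) else rot(a))
def ray(im,uv,z):
    e,A=pose(im); p=cv2.undistortPoints(np.array(uv,float).reshape(-1,1,2),np.array(im['mtx']),np.array(im['distortion']))[:,0]
    d=np.c_[p,np.ones(len(p))]@A.T
    return e+d*((z-e[2])/d[:,2])[:,None]
def world(im,p):
    e,A=pose(im); return e+A@np.array(p)
E
python3 - <<'E'
from h import *
np.set_printoptions(precision=1,suppress=True)
for n in ['scene','top']:
    im=save(n,n+'0.png'); print(n,im['eye'],im['attitude'])
    for t in ['mid_blue','mid_green','mid_yellow','mid_white','cup_blue','rack','marker']:
        print(t,[(world(im,b['position']),round(b['conf'],2)) for b in ctrl.boxes_of(t,n)][:5])
print(ctrl.read_state())
E
```

```text
scene [1051.2  -37.3  696.3] [-0.3  0.7  0.6 -0.2]
mid_blue [(array([480.8,  59. ,  79.4]), 0.85)]
mid_green [(array([477.6, -65.5,  77.9]), 0.58)]
mid_yellow [(array([487. ,   2.4,  82.2]), 0.68), (array([655.8, 176.7,  34.1]), 0.68)]
mid_white [(array([480. , 121. ,  77.9]), 0.72)]
cup_blue [(array([492.4,  59.2,  32.6]), 0.76)]
rack [(array([653.2,  20. ,  24.3]), 0.79)]
marker [(array([653.3, 179.2,  30.3]), 0.76), (array([657.1, 245.5,  35.6]), 0.63)]
top [491.   57.7 775.8] [-0.   0.7 -0.7  0.1]
mid_blue [(array([466.8,  63.9, 103.4]), 0.64), (array([464.6, 127.2,  40.5]), 0.51)]
mid_green [(array([467.4, -59.2, 109.2]), 0.79), (array([470.5, -68. ,  39.4]), 0.6)]
mid_yellow [(array([476.8,  -2.7, 104.1]), 0.53)]
mid_white [(array([471.3, 123.3, 107. ]), 0.75)]
cup_blue [(array([471.2,  69.3,  36.9]), 0.71), (array([471.7, -68.7,  41.5]), 0.59)]
rack [(array([657.2,  35.2,  25.4]), 0.62)]
marker [(array([646. , 250.3,  33.9]), 0.89), (array([644.6, 178.9,  35.3]), 0.62)]
{'time': 0.8, 'joint_pos': array([ 1.3,  0.1,  0.2,  1.7, -0. ,  1.6]), 'qd': array([ 0.,  0.,  0., -0.,  0., -0.]), 'tau': array([  0. , -52. ,  46.5,   0. ,   0. ,   0. ]), 'tool_pos': array([164. , 525. , 208.8]), 'ee_rot': array([0. , 0.2, 1. , 0. ]), 'force': array([-0.1,  0.3,  0.2]), 'torque': array([-0. , -0.1, -0. ]), 'grip_force': 0.0, 'opening': 85.59659221376434}
```

View pics/scene0.png

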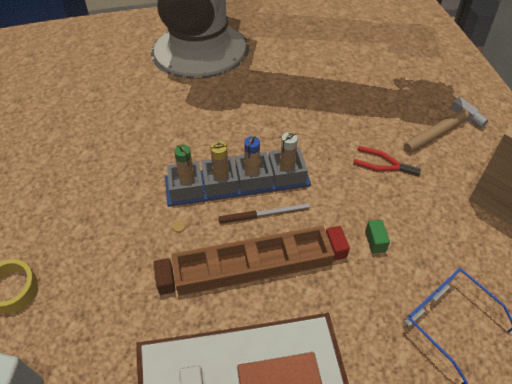

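View pics/top0.png

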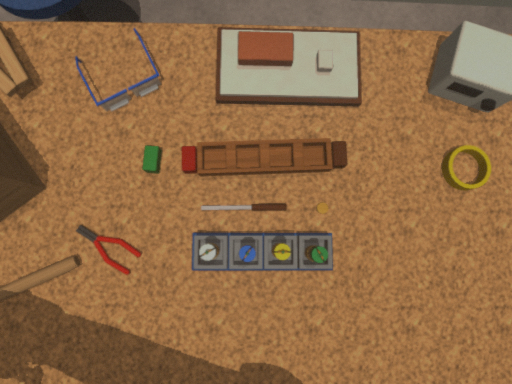

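The scene view shows the clamps in the grey row as green (184,160), yellow (220,158), blue (252,155) and white (289,150). In the top view the robot's left is on the left, so the order is white (208,252), blue (247,253), yellow (282,251), green (318,253). The red block at (189,159) touches the rack's left (+y) end, and the green look-alike sits apart at (152,158). Next I'll fit models to the masks.

```bash
cat > fit.py <<'E'
from h import *
from scipy.optimize import minimize
import json
np.set_printoptions(precision=2,suppress=True)
ims={n:ctrl.get_image(n) for n in ['scene','top']}
def proj(im,P):
    e,A=pose(im); rv=cv2.Rodrigues(A.T)[0]
    return cv2.projectPoints(np.array(P,float),rv,-A.T@e,np.array(im['mtx']),np.array(im['distortion']))[0][:,0]
def hull(im,P,s=8):
    m=np.zeros((384,512),np.uint8)
    h=cv2.convexHull(proj(im,P).astype(np.float32))
    cv2.fillConvexPoly(m,np.round(h*256).astype(np.int32),255,cv2.LINE_AA,8); return m/255.
def cost(ms,f,p):
    c=0
    for n,m in ms.items():
        h=hull(ims[n],f(p)); c+=1-np.minimum(h,m).sum()/np.maximum(h,m).sum()
    return c
def box(p,hx=31,hy=132,H=34):
    c,s=np.cos(p[2]),np.sin(p[2]); C=np.array([[a*hx,b*hy,z] for a in(-1,1) for b in(-1,1) for z in(0,H)])
    return np.c_[p[0]+c*C[:,0]-s*C[:,1],p[1]+s*C[:,0]+c*C[:,1],C[:,2]]
t=np.linspace(0,2*np.pi,24)
def cyl(p): return np.vstack([np.c_[p[0]+14.5*np.cos(t),p[1]+14.5*np.sin(t),0*t+z] for z in(42,106)])
def fit(name,f,p0,st):
    ms={}
    for n in ims:
        r=ctrl.trace(name,n)
        if not r: continue
        # choose the mask that overlaps the expected place best
        k=max(r,key=lambda q:(hull(ims[n],f(p0))*q['pixels']).sum()); ms[n]=k['pixels'].astype(float)
    S=np.vstack([p0]+[np.array(p0)+np.eye(len(p0))[i]*st[i] for i in range(len(p0))])
    for sub in [ms]+[{n:ms[n]} for n in ms]:
        o=minimize(lambda p:cost(sub,f,p),p0,method='Nelder-Mead',options=dict(initial_simplex=S,xatol=.01,fatol=1e-4))
        print(name,list(sub),o.x,round(o.fun,3))
        if sub is ms: best=o.x
    return best
out={}
out['rack']=fit('rack',box,[650,25,0.],[8,8,.08])
for c,y in dict(white=122,blue=62,yellow=0,green=-65).items():
    out[c]=fit('mid_'+c,cyl,[473,y],[6,6])
json.dump({k:list(v) for k,v in out.items()},open('est.json','w'))
im=ims['top']; x,y,a=out['rack']; I=cv2.resize(im['color'][100:290,130:370,::-1],None,fx=3.3,fy=3.1)
def dot(P,col):
    for q in proj(im,P): cv2.circle(I,(int((q[0]-130)*3.3),int((q[1]-100)*3.1)),3,col,-1)
for k in (99,33,-33,-99):
    for dx,dy in((23,23),(23,-23),(-23,23),(-23,-23)):
        dot([[x+np.cos(a)*dx-np.sin(a)*(k+dy),y+np.sin(a)*dx+np.cos(a)*(k+dy),34]],(255,255,0))
for c in ('white','blue','yellow','green'): dot([[*out[c],106]],(255,0,255)); dot([[*out[c],42]],(0,255,255))
cv2.imwrite('pics/fit.png',I)
E
python3 fit.py
```

```text
rack ['scene', 'top'] [654.85  29.94   0.06] 0.094
rack ['scene'] [655.47  30.08   0.05] 0.045
rack ['top'] [654.56  29.65   0.06] 0.048
mid_white ['scene', 'top'] [469.04 127.79] 0.234
mid_white ['scene'] [473.89 126.89] 0.126
mid_white ['top'] [468.68 127.56] 0.07
mid_blue ['scene', 'top'] [467.33  60.64] 0.335
mid_blue ['scene'] [473.02  59.34] 0.124
mid_blue ['top'] [466.33  60.9 ] 0.14
mid_yellow ['scene', 'top'] [471.83   0.35] 0.275
mid_yellow ['scene'] [474.58  -0.6 ] 0.105
mid_yellow ['top'] [471.06   1.11] 0.116
mid_green ['scene', 'top'] [467.38 -63.1 ] 0.444
mid_green ['scene'] [475.76 -63.9 ] 0.22
mid_green ['top'] [466.89 -62.81] 0.132
```

View pics/fit.png

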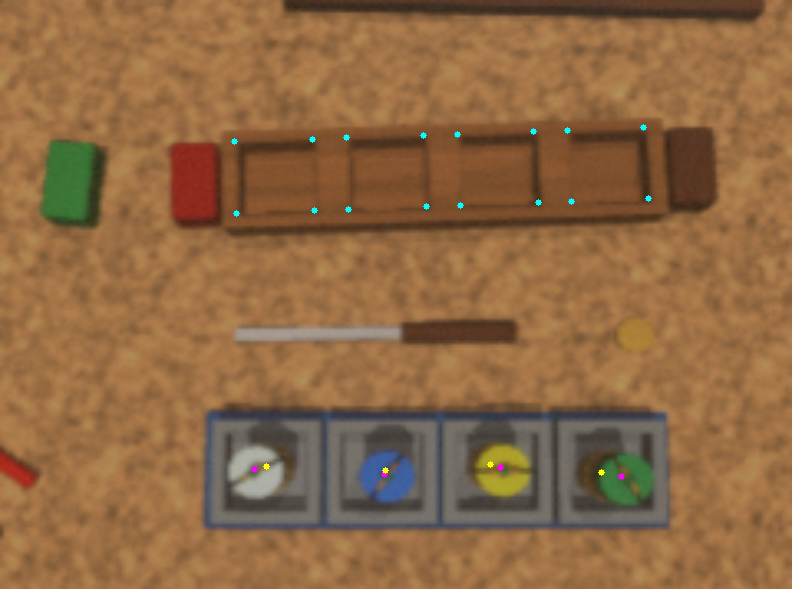

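The rack fit sits about 2–3 mm too far in +y. The clamp discs match the top-view fit except green, which is about 3 mm further right. The sequence is white, blue, yellow, green, counted from the red (+y) end. I'll move the first clamp and check it.

```bash
cat > mv.py <<'E'
from h import *
np.set_printoptions(precision=1,suppress=True)
C=dict(white=(468.5,127.5),blue=(467,59.7),yellow=(469.5,-.3),green=(467,-65))
RK=np.array([654.8,28.3]); A=.06
P={c:RK+k*np.array([-np.sin(A),np.cos(A)]) for c,k in zip(C,(99,33,-33,-99))}
QS=[(R.from_matrix(np.array([[0,s,0],[s,0,0],[0,0,-1.]]))).as_quat() for s in(1,-1)]
QS=[np.r_[q[3],q[:3]] for q in QS]
def ok(q): return all(ctrl.solve_ik([*p,z],q) is not None for p in list(C.values())+list(P.values()) for z in(47,150))
def q():
    g=[x for x in QS if ok(x)]
    j=ctrl.read_state()['joint_pos']
    return min(g,key=lambda x:abs(ctrl.solve_ik([*C['blue'],150],x)-j).max())
def do(c,Q):
    ctrl.gripper_to(64)
    ctrl.reach([*C[c],150],Q)
    hit=ctrl.move_straight([*C[c],55],rate=90,max_force=15)
    ctrl.gripper_to(10); s=ctrl.read_state(); print(c,'hit',hit,s['tool_pos'],'open',s['opening'],s['grip_force'])
    ctrl.move_straight([*C[c],140],rate=80)
    ctrl.move_straight([*P[c],140],rate=120)
    ctrl.move_straight([*P[c],60],rate=80,max_force=15)
    hit=ctrl.move_straight([*P[c],46.5],rate=25,max_force=6)
    s=ctrl.read_state(); print(' place hit',hit,s['tool_pos'],'open',s['opening'],s['force'])
    ctrl.gripper_to(54)
    ctrl.move_straight([*P[c],150],rate=120); print(' t',ctrl.read_state()['time'])
E
python3 - <<'E'
from mv import *
print([ok(x) for x in QS]); Q=q(); print(Q); do('white',Q)
ctrl.reach([300,250,250],Q)
save('scene','s1.png')
E
```

```text
[True, True]
[0.  0.7 0.7 0. ]
white hit False [468.9 127.6  55.6] open 27.355005390493695 59.31910380721092
 place hit True [648.8 127.1  47.6] open 27.182009514509478 [-0.9  0.   4.2]
 t 11.1083
```

View pics/s1.png

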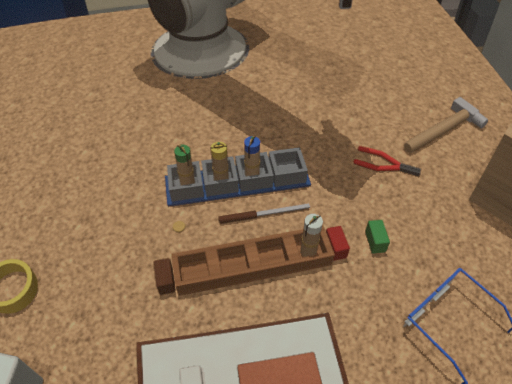

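White stands upright in the pocket next to the red block at (313,235), and foot contact came at exactly the expected height. Now the other three.

```bash
python3 - <<'E'
from mv import *
Q=q()
for c in ('blue','yellow','green'):
    do(c,Q)
    s=ctrl.read_state()
ctrl.reach([300,250,250],Q); ctrl.pause(.3)
a=save('scene','s2.png')
b=ctrl.get_image('top'); cv2.imwrite('pics/t2.png',cv2.resize(b['color'][100:290,130:370,::-1],None,fx=3,fy=3))
print(ctrl.read_state()['time'])
E
```

```text
blue hit False [467.4  59.8  55.6] open 27.68671968068014 59.32050213217735
 place hit True [652.7  61.2  47.6] open 27.46408714644379 [-0.6  0.5  5.1]
 t 21.4833
yellow hit False [469.9  -0.3  55.5] open 27.677706481598673 58.91927942633629
 place hit True [656.7  -4.6  47.6] open 27.33983572930952 [-0.  -1.   4.9]
 t 30.125
green hit False [467.3 -65.   55.5] open 27.266493949669005 59.04595077037811
 place hit True [660.6 -70.5  47.6] open 27.568419298056416 [-0.2 -0.4  4.1]
 t 38.85
41.0417
```

```bash
ls pics
```

```text
fit.png
s1.png
s2.png
scene0.png
t2.png
top0.png
```

View pics/s2.png

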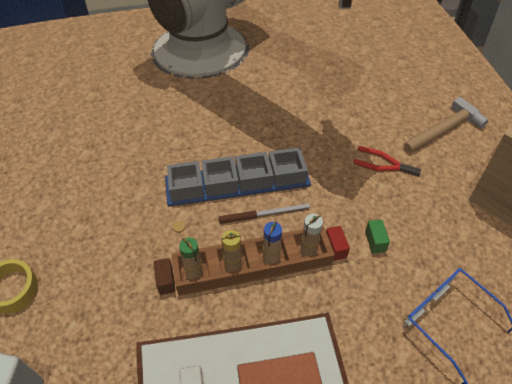

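View pics/t2.png

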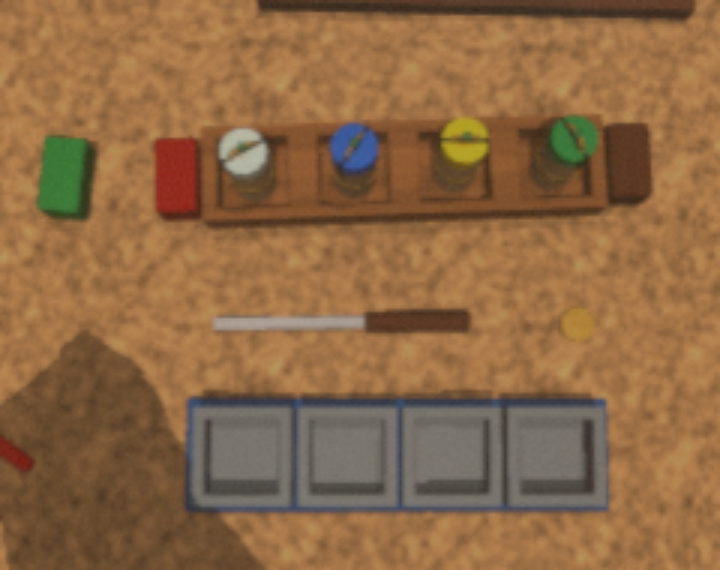

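From the red block the order is white (245,152), blue (354,149), yellow (464,141), green (573,139) in the top crop. All four are upright in their own pockets and the arm is clear, so I'm handing the job in.

```bash
python3 -c "
from rig import ctrl
print(ctrl.close_job())"
```

```text
the job is handed in; nothing more can be done
None
```

All four clamps stand upright and released in the rack in queue order from the red block (white, blue, yellow, green), and I handed the job in at about 41 s; the hand-in call did not return a verdict.

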